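Take the biscuit box's lid off its lift-off hinges and stand it in the drainer

TASK

Take the wooden lid off the biscuit box to dry: raise it upright on its hinges, lift it straight up off the pins, and stand it in a slot of the dish drainer, hinge edge down, resting on the tray. Never let the lid fall or drop, and leave the salt shaker and the egg timer where they stand.

Things in the scene. Friction and masses are not known exactly. Their poses are not given: they have to be found in the camera images.
- biscuit_box: White plastic open box, 85 (x) x 150 (y) x 40 mm high, fixed to the worktop, with a matchbox and a tea light in it (fixed); origin at the centre of its underside, x to its hinge wall (away from the robot, give or take its yaw), z up. Two steel brackets on its hinge wall carry the hinge pins, at x = +60.5, z = +47 mm.
- box_pins (a point): Middle of the box's hinge axis, half-way between its two pins; axes as the box's, hinge axis along y. The pins, at y = +/-56 mm, are flat steel, 4 mm thick in x, 11 mm high. A steel stop bar of radius 4 mm, 15 mm behind (x) and 40 mm above this point, holds the open lid about 6 deg past vertical, where it leans by itself; short of vertical it falls shut.
- lid_hinge (a point): Loose lid, middle of its hinge axis, which lies in the board's middle plane 10 mm past its rear edge. Wooden board 95 x 150 x 14 mm, 0.16-0.28 kg, with a tongue handle in its plane at the middle of the front edge. Axes: x in the board's plane from tongue to hinge edge (straight down when upright), y along the hinge, z out of the top face. Shut, it lies on the rim, middle plane 47 mm up.
- lid_knuckle (a point): Left (y = +57 mm on the axis) of the lid's two steel knuckles, 22 mm square, 14 mm wide, reaching 11 mm past the axis; the other is at y = -57. Each is a chamber round a pin, funnelling to an 8 mm mouth towards the lid's +x: captive when shut; within about 20 deg of upright the pin passes out and the lid lifts off freely (clear after 20 mm). Play 1 mm, upright 4 mm, along y 2 mm.
- lid_grip (a point): Middle of the lid's wooden tongue handle (55 mm long, 22 mm wide along y, 14 mm thick along z), the place to grip; same axes as lid_hinge, 138 mm from the hinge axis and 33 mm in front of the board's front edge, in the middle plane. Gripped lightly across its 22 mm width it turns between the fingers about y as the lid swings.
- drainer: Dish drainer fixed to the worktop: grey tray 130 (x) x 180 (y) mm, floor 8 mm above the worktop, rim 12 mm; origin at the centre of its underside, z up. Three steel wire hoops (5 mm wire, 120 mm wide along y, 60 mm high) at x = -35, 0, +35 mm make two slots along y, 30 mm clear. The lid stands on its knuckles in a slot, hinge axis 19 mm above the worktop, and leans on a hoop (up to 17 deg).
- slot_near (a point): Middle of the drainer slot nearer to the robot, on the tray's floor; x across the slot, y along it.
- slot_far (a point): Middle of the drainer slot farther from the robot, on the tray's floor; x across the slot, y along it.
- salt_centre (a point): Bystander: salt shaker, 44 mm wide, 90 mm high, loose; point on its axis half-way up.
- timer_centre (a point): Bystander: cream round kitchen egg timer, 62 mm wide, 56 mm high, loose; point on its axis half-way up.

How it is judged:
By the outcome, as a careful person would: the job done as asked, in the order asked, and still so for the second after the job is handed in, with the robot touching nothing.
It also fails if it takes over 48 s, if anything falls off the work surface, if the arm or the gripper's body presses on something with over 40 N, if the wrist force passes 120 N, or if a joint passes its speed limit or range.

ROBOT

A 7-joint arm with a two-finger parallel gripper is mounted at the origin on a cart in front of the work surface, level with it; the furniture and walls round the work are solid. World frame = base frame: x ahead of the robot, y to its left, z up, the work surface at z = 0. Lengths are in m, angles in rad, forces in N, time in s.
With the tool pointing down it reaches from about 0.4 to 0.85 m from the base axis. Payload 10.4 kg.
Tool frame: the origin (TCP) lies at the very end of the fingers, on their centre line; the grasp point (between the pads) lies 19 mm behind it (grasp_offset is the distance from the TCP to the grasp point, in m); z points along the fingers, y is the line along which they close (so a half turn about z gives the same grasp; the last joint's range is limited). The gripper opens to 85 mm and grips with 20 to 120 N. Pads are 22 mm wide; open, the fingers measure 114 mm over their backs; the gripper's body (76 mm by 85 mm) begins 54 mm behind the grasp point. The pads swing forward as they close: fully open they stand 13 mm farther back than shut.
Start: joints at [-1.131, 0.332, -0.065, 1.46, 0.022, 1.35, -0.088], TCP at [0.279, 0.559, 0.207] pointing down, gripper open.
Joint ranges: [-2.6, 2.6], [-0.5, 2.12], [-1.47, 1.34], [0.16, 2.42], [-1.27, 4.41], [0.06, 2.06], [-2.6, 2.6]. Speed limits (rad/s): [2.22, 2.22, 2.79, 2.79, 3.14, 3.14, 3.14].

INTERFACE

Orientations are given as a unit quaternion [x, y, z, w].
In Python, from workcell import * gives the robot as it stands.
- The arm moves only by the tool jog_arm, never from a script. Its argument "plan" is a list of rows, each a list of 3 entries, a list of its own where there are three numbers: the turn, a rotation vector about the tool's x, y, z in rad, then the shift along the tool's x, y, z in m, then the finger opening in m, from 0 to 0.0854. A call has 1 to 8 rows; each row is the pose to reach, as a shift and turn from the pose commanded when the call began, along the tool's axes at that moment; what a row does not reach only later rows make up. A row lasts 1/12 s, in which the tool goes at most 41.7 mm and 7.16 degrees, less where a joint would pass 70% of its speed; a pose out of reach is approached as far as the arm can. A call with a gripper value outside its range is refused whole. The fingers move at their own pace and stop on an object; "force" is the grip in N (left out, the last holds). Time passes only in rows, so rows that repeat a pose let the fingers close. It gives the time, the measured TCP pose, the force, the opening and the grip force at its end, in the units of the state.
- get_obs(): the state, without advancing time (a new reading comes with each control period).
- camera(name): name is "side" or "top" or "wrist"; returns a dict with "img" (400x640x3 uint8, red, green, blue), "mtx" (3x3 intrinsics, pixels), "extrinsics" (4x4, takes a point from camera to world coordinates). Camera axes: x right, y down, z forward; pixel columns grow to the right and rows downward; lengths in m; the calibration is good to about 2 mm. A picture is of the moment at which its call begins. There is no depth.
- hand_in(): hands the job in; it is judged then, once.
The state is a dict: "clock": time; "joint_pos": joint angles; "joint_velocities": joint speeds; "tau": joint torques, N m; "position": TCP position; "ee_rot": TCP orientation; "ft_force": force on the tool from outside, world axes, zero at the start; "torque": the same for the moment, N m; "grip_width": opening from 0.0 (shut) to 1.0 (fully open); "grasp_force": force on a finger pad.
Only numpy, scipy, OpenCV 4.12 (cv2) and the standard library are available. Lean on these libraries where they do the work, as an engineer would, in place of code of your own. Each camera call takes 0.05 s, during which the arm holds its last target. There are 200 camera calls.

## Working session

There is one attempt and no reset: what is moved stays moved. The work goes in short steps, Python scripts to look and compute and a tool call to move; the robot and the scene stay as the last step left them, time stands still between calls to the robot, and variables do not carry over. Pictures are saved under pics/ and viewed, at most 10 in all, crops included, and the job is handed in when it is done.

Besides the shell and the picture viewer there is one more tool, called after ">>>" by a JSON object that holds its "name" and its "arguments". jog_arm: Moves the arm, as the interface text tells. Its arguments: {"type":"object","properties":{"plan":{"type":"array"},"force":{"type":"number"}},"required":["plan"]}

```bash
ls; mkdir -p pics
python3 - <<'E'
from workcell import *
import cv2,json
o=get_obs()
for k in o: print(k,o[k])
for n in ("top","side"):
    c=camera(n); cv2.imwrite(f"pics/{n}0.png",c["img"][:,:,::-1]); print(n,c["mtx"].tolist(),c["extrinsics"].round(4).tolist())
E
```

```text
pics
clock 0.0
joint_pos [-1.13057715  0.33285349 -0.06468379  1.46094323  0.02160165  1.34988396
 -0.08849672]
joint_velocities [ 1.51999168e-03  7.39399806e-05 -3.72507716e-04  4.74077084e-04
  1.15444788e-04 -3.98439961e-04 -9.73362380e-04]
tau [ 2.00956101e-04 -6.25434422e+01  4.94328467e-02 -3.91604912e+01
  1.62995607e-02  9.90097469e-03  1.99463392e-05]
position [0.27887994 0.55887876 0.20602647]
ee_rot [ 2.29345158e-01  9.73344910e-01 -6.85053169e-04 -1.24686954e-04]
ft_force [-0.22572011  0.69343364  0.60307575]
torque [-0.01484721  0.06525375  0.01902766]
grasp_force 0.0
grip_width 1.001233224415217
top [[427.74124394734577, 0.0, 320.41429438805085], [0.0, 427.74124394734577, 200.71794422676987], [0.0, 0.0, 1.0]] [[-0.0104, -0.9982, 0.0586, 0.4957], [-0.9996, 0.0089, -0.025, 0.1323], [0.0244, -0.0589, -0.998, 1.0779], [0.0, 0.0, 0.0, 1.0]]
side [[424.74097204670073, 0.0, 323.40806014373555], [0.0, 424.74097204670073, 188.6834588875389], [0.0, 0.0, 1.0]] [[0.9773, -0.1167, 0.1766, 0.4257], [-0.2115, -0.5708, 0.7934, -0.5396], [0.0082, -0.8128, -0.5825, 0.5624], [0.0, 0.0, 0.0, 1.0]]
```

View pics/top0.png

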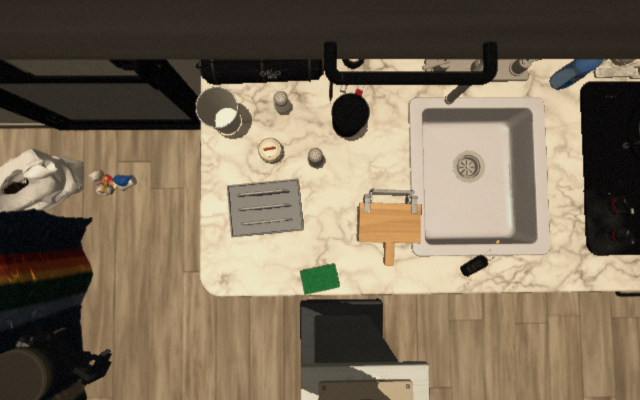

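View pics/side0.png

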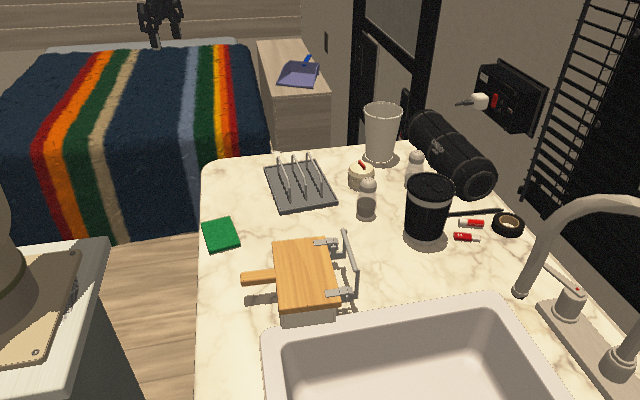

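The top view shows the lid at about (390,222) with its tongue at (389,253), and the hinge brackets and stop bar at about (390,200). The drainer is at (265,208), the timer at (270,150) and shakers at (316,157) and (281,100). The side view agrees, and the lid is shut.

```bash
cat > h.py <<'E'
import numpy as np, cv2
from scipy.spatial.transform import Rotation as R
def ray(c,uv,z):
    uv=np.atleast_2d(uv).astype(float); K=c["mtx"];E=c["extrinsics"]
    d=np.c_[(uv[:,0]-K[0,2])/K[0,0],(uv[:,1]-K[1,2])/K[1,1],np.ones(len(uv))]@E[:3,:3].T
    o=E[:3,3]; return o+d*((z-o[2])/d[:,2])[:,None]
def big(m,roi=None):
    m=m.astype(np.uint8)
    if roi: k=np.zeros_like(m); a,b,c,d=roi; k[b:d,a:c]=1; m=m*k
    m=cv2.morphologyEx(m,cv2.MORPH_CLOSE,np.ones((3,3)))
    n,l,s,_=cv2.connectedComponentsWithStats(m); return (l==1+np.argmax(s[1:,4])).astype(np.uint8)
def rect(m):
    c=max(cv2.findContours(m,cv2.RETR_EXTERNAL,cv2.CHAIN_APPROX_NONE)[0],key=cv2.contourArea); return cv2.boxPoints(cv2.minAreaRect(c)),c
E
python3 - <<'E'
from workcell import *
from h import *
c=camera("top"); im=c["img"]; hsv=cv2.cvtColor(im,cv2.COLOR_RGB2HSV)
m=big((hsv[...,1]>90)&(hsv[...,0]<25)&(hsv[...,2]>110),(345,190,435,275))
ys,xs=np.nonzero(m); print("lid bbox",xs.min(),xs.max(),ys.min(),ys.max(),m.sum())
b=cv2.morphologyEx(m,cv2.MORPH_OPEN,np.ones((17,17),np.uint8)); p,_=rect(b); w=ray(c,p,.054)
print("board",w.round(4).tolist(), "mean",w.mean(0).round(4)); 
t=big((m>0)&(b==0)&(np.arange(400)[:,None]>243)); p,_=rect(t); w=ray(c,p,.054); print("tongue",w.round(4).tolist(),w.mean(0).round(4))
g=big((hsv[...,1]<60)&(hsv[...,2]<150)&(hsv[...,2]>50),(222,172,308,243)); p,_=rect(g); w=ray(c,p,.012)
print("drainer",g.sum(),w.round(4).tolist(),w.mean(0).round(4))
for n,uv in (("timer",(270,150)),("salt",(316,157)),("salt2",(281,100))): print(n,ray(c,uv,.05).round(3))
vis=im.copy(); 
for k,col in ((b,(255,0,0)),(t,(0,0,255)),(g,(0,255,0))):
    q,_=rect(k); cv2.polylines(vis,[q.astype(np.int32)],True,col,1)
cv2.imwrite("pics/v1.png",cv2.resize(vis[120:300,200:460,::-1],None,fx=3,fy=3,interpolation=cv2.INTER_NEAREST))
E
```

```text
lid bbox 358 421 202 265 2590
board [[0.5496, 0.0139, 0.054], [0.5482, -0.1335, 0.054], [0.4546, -0.1313, 0.054], [0.4562, 0.0154, 0.054]] mean [ 0.5021 -0.0589  0.054 ]
tongue [[0.4508, -0.0445, 0.054], [0.4505, -0.0661, 0.054], [0.4006, -0.0651, 0.054], [0.4009, -0.0436, 0.054]] [ 0.4257 -0.0548  0.054 ]
drainer 3693 [[0.5984, 0.3398, 0.012], [0.615, 0.1612, 0.012], [0.4869, 0.1494, 0.012], [0.471, 0.3269, 0.012]] [0.5428 0.2443 0.012 ]
timer [[0.68  0.227 0.05 ]]
salt [[0.662 0.116 0.05 ]]
salt2 [[0.803 0.2   0.05 ]]
```

View pics/v1.png

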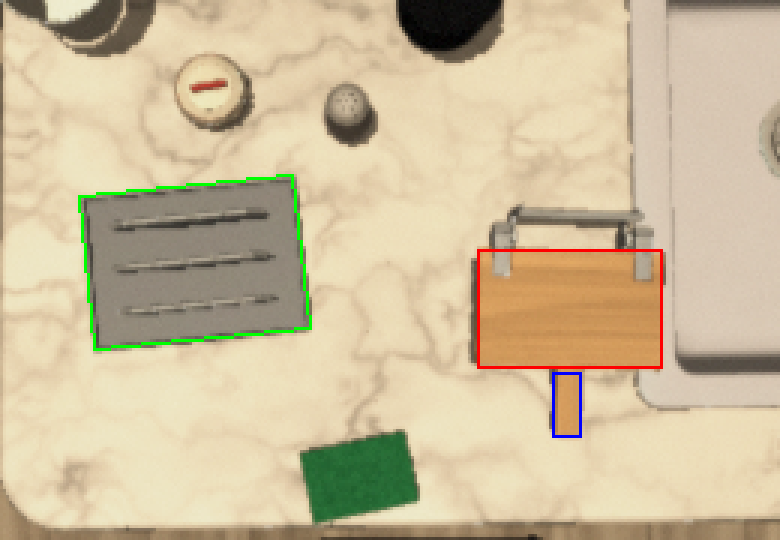

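The outlines fit the board, tongue and drainer well. Next I'll go above the tongue.

```bash
cat >> h.py <<'E'
def tgt(x,y,z,yawdeg):  # tool down, tool y along the yawed world y
    from workcell import get_obs
    o=get_obs(); R0=R.from_quat(o["ee_rot"]); a=np.radians(yawdeg)
    Y=np.array([-np.sin(a),np.cos(a),0]);Z=np.array([0,0,-1.]);R1=R.from_matrix(np.c_[np.cross(Y,Z),Y,Z])
    print("clock",round(o["clock"],2),"pos",np.round(o["position"],4),"F",np.round(o["ft_force"],1),"grip",np.round(o["grip_width"],3),np.round(o["grasp_force"],1))
    print("turn",(R0.inv()*R1).as_rotvec().round(4),"shift",R0.inv().apply(np.array([x,y,z])-o["position"]).round(4), "axes",R0.as_matrix().round(3).tolist())
E
python3 -c "
from h import *
tgt(.4225,-.055,.13,-1.3)"
```

```text
clock 0.15 pos [0.2789 0.559  0.2062] F [ 0.3 -0.6  0.3] grip 0.997 0.0
turn [-1.1e-03 -2.0e-04 -4.4e-01] shift [-0.4026 -0.4853  0.0767] axes [[-0.895, 0.446, -0.0], [0.446, 0.895, -0.001], [-0.0, -0.001, -1.0]]
```

>>> {"name": "jog_arm", "arguments": {"plan": [[[0, 0, -0.44], [-0.403, -0.485, 0.03], 0.06], [[0, 0, -0.44], [-0.403, -0.485, 0.03], 0.06], [[0, 0, -0.44], [-0.403, -0.485, 0.03], 0.06], [[0, 0, -0.44], [-0.403, -0.485, 0.03], 0.06], [[0, 0, -0.44], [-0.403, -0.485, 0.03], 0.06], [[0, 0, -0.44], [-0.403, -0.485, 0.03], 0.06], [[0, 0, -0.44], [-0.403, -0.485, 0.03], 0.06], [[0, 0, -0.44], [-0.403, -0.485, 0.03], 0.06]]}}

```text
clock: 0.82
position: [0.355, 0.2331, 0.1908]
ee_rot: [0.011, 1.0, 0.0, -0.0]
ft_force: [1.1, -1.1, -0.1]
grip_width: 0.704
grasp_force: 0.0
```

```bash
python3 -c "
from h import *
tgt(.4225,-.055,.13,-1.3)"
```

```text
clock 0.82 pos [0.355  0.2331 0.1908] F [ 1.1 -1.1 -0.1] grip 0.704 0.0
turn [ 0.0004 -0.0001 -0.0001] shift [-0.074  -0.2865  0.0606] axes [[-1.0, 0.023, -0.0], [0.023, 1.0, 0.0], [0.0, 0.0, -1.0]]
```

>>> {"name": "jog_arm", "arguments": {"plan": [[[0, 0, 0], [-0.074, -0.287, 0.06], 0.06], [[0, 0, 0], [-0.074, -0.287, 0.06], 0.06], [[0, 0, 0], [-0.074, -0.287, 0.06], 0.06], [[0, 0, 0], [-0.074, -0.287, 0.06], 0.06], [[0, 0, 0], [-0.074, -0.287, 0.06], 0.06], [[0, 0, 0], [-0.074, -0.287, 0.06], 0.06], [[0, 0, 0], [-0.074, -0.287, 0.06], 0.06], [[0, 0, 0], [-0.074, -0.287, 0.06], 0.06]]}}

```text
clock: 1.48
position: [0.4223, -0.0594, 0.1302]
ee_rot: [0.014, 1.0, -0.001, -0.0]
ft_force: [-0.8, -0.2, 0.2]
grip_width: 0.702
grasp_force: 0.0
```

Run:
```python
from workcell import *
from h import *
c=camera("wrist"); cv2.imwrite("pics/w1.png",c["img"][:,:,::-1]); im=c["img"]; hsv=cv2.cvtColor(im,cv2.COLOR_RGB2HSV)
m=big((hsv[...,1]>90)&(hsv[...,0]<25)&(hsv[...,2]>90))
p,k=rect(m); print(ray(c,p,.054).round(4).tolist())
w=ray(c,k[:,0],.054); print(w.min(0),w.max(0)); t=w[(w[:,0]>.41)&(w[:,0]<.445)]; 
for x in (.41,.42,.43,.44):
  s=w[abs(w[:,0]-x)<.002]; print(x,len(s), s[:,1].min() if len(s) else 0,s[:,1].max() if len(s) else 0)
tgt(.4225,-.055,.13,-1.3)
```

```text
[[0.5449, -0.129, 0.054], [0.437, -0.1178, 0.054], [0.4426, 0.0132, 0.054], [0.5513, 0.0176, 0.054]]
[ 0.43993544 -0.12673588  0.054     ] [0.54955847 0.01389088 0.054     ]
0.41 0 0 0
0.42 0 0 0
0.43 0 0 0
0.44 9 -0.053365549997293135 -0.04890396758892647
clock 1.53 pos [ 0.4223 -0.0587  0.1301] F [-0.7 -1.1  0.9] grip 0.703 0.0
turn [-0.001  -0.0007 -0.0067] shift [-0.0001  0.0037  0.0001] axes [[-1.0, 0.029, -0.001], [0.029, 1.0, -0.001], [0.001, -0.001, -1.0]]
```

View pics/w1.png

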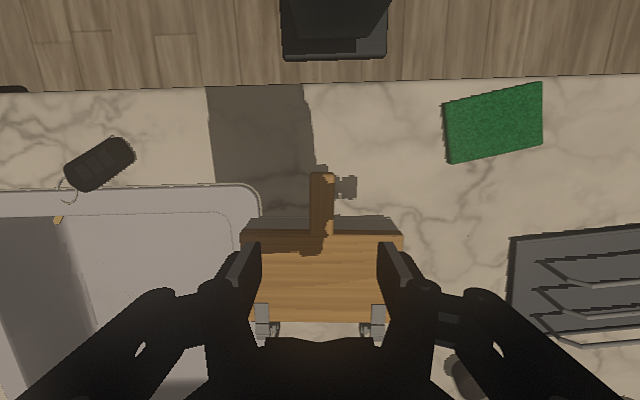

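The wrist view shows the tongue at columns 310–334, rows 172–235, partly in the gripper's shadow. The fingers straddle it, and nothing is in the way.

Run:
```python
from workcell import *
from h import *
c=camera("wrist")
print(ray(c,[(310,195),(334,195),(309,172),(333,172),(322,235),(246,230),(403,234)],.054).round(4))
tgt(.4225,-.055,.066,-1.3)
```

```text
[[ 0.4173 -0.0677  0.054 ]
 [ 0.4179 -0.047   0.054 ]
 [ 0.3971 -0.0677  0.054 ]
 [ 0.3977 -0.0475  0.054 ]
 [ 0.455  -0.0583  0.054 ]
 [ 0.4481 -0.1262  0.054 ]
 [ 0.4561  0.0144  0.054 ]]
clock 1.58 pos [ 0.4222 -0.056   0.1304] F [-0.8 -0.1 -0.1] grip 0.701 0.0
turn [-0.0004 -0.001  -0.005 ] shift [-0.0003  0.001   0.0644] axes [[-1.0, 0.028, -0.001], [0.028, 1.0, -0.0], [0.001, -0.0, -1.0]]
```

>>> {"name": "jog_arm", "arguments": {"plan": [[[0, 0, 0], [0, 0, 0.04], 0.06], [[0, 0, 0], [0, 0, 0.08], 0.06], [[0, 0, 0], [0, 0, 0.102], 0.06], [[0, 0, 0], [0, 0, 0.102], 0.06], [[0, 0, 0], [0, 0, 0.102], 0.03], [[0, 0, 0], [0, 0, 0.102], 0.015], [[0, 0, 0], [0, 0, 0.102], 0.01], [[0, 0, 0], [0, 0, 0.102], 0.01]], "force": 20}}

```text
clock: 2.25
position: [0.4238, -0.0531, 0.0305]
ee_rot: [0.011, 1.0, 0.0, 0.001]
ft_force: [0.4, -0.6, -0.3]
grip_width: 0.135
grasp_force: 0.0
```

>>> {"name": "jog_arm", "arguments": {"plan": [[[0, 0, 0], [0, 0, 0], 0.01], [[0, 0, 0], [0, 0, 0], 0.01], [[0, 0, 0], [0, 0, 0], 0.01], [[0, 0, 0], [0, 0, 0], 0.01]]}}

```text
clock: 2.58
position: [0.4232, -0.0533, 0.0295]
ee_rot: [0.011, 1.0, 0.0, 0.001]
ft_force: [1.0, 2.1, 6.6]
grip_width: 0.118
grasp_force: 3.1
```

Run:
```python
from workcell import *
from h import *
print(get_obs())
a=camera("wrist")["img"]; b=camera("side")["img"]; cv2.imwrite("pics/w2.png",np.vstack([a[:300],b[150:400]])[:,:,::-1])
```

```text
{'clock': 2.5833, 'joint_pos': array([-0.48342374,  0.08649162,  0.52452908,  2.17905878, -0.05649582,
        0.88717612,  1.62317222]), 'joint_velocities': array([-0.0007395 ,  0.00402649,  0.00090458, -0.00120655,  0.00081488,
        0.00083361, -0.00055201]), 'tau': array([ 4.74928860e-01, -2.91249776e+01,  1.99880317e+00, -2.89522880e+01,
        2.88973460e-01, -9.89165576e-02, -7.65504810e-03]), 'position': array([ 0.42316827, -0.0533008 ,  0.02948294]), 'ee_rot': array([1.13796927e-02, 9.99935027e-01, 2.40869346e-04, 6.21063214e-04]), 'ft_force': array([1.02555345, 2.07737114, 6.58537074]), 'torque': array([0.21990562, 0.0278279 , 0.00461759]), 'grasp_force': 3.081797970808111, 'grip_width': 0.1176210406524797}
```

View pics/w2.png

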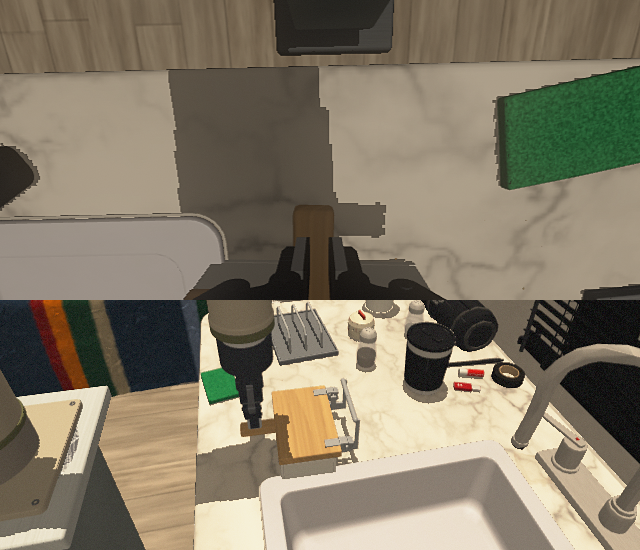

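The fingers straddle the tongue in the wrist view (tongue at columns 295–333 between the pads). The grip force is low only because the opening command of 10 mm was reached through finger compliance, so I'll close further.

>>> {"name": "jog_arm", "arguments": {"plan": [[[0, 0, 0], [0, 0, 0], 0.0], [[0, 0, 0], [0, 0, 0], 0.0], [[0, 0, 0], [0, 0, 0], 0.0], [[0, 0, 0], [0, 0, 0], 0.0]], "force": 20}}

```text
clock: 3.02
position: [0.4229, -0.0536, 0.0292]
ee_rot: [0.011, 1.0, 0.0, 0.0]
ft_force: [0.7, -0.3, 6.3]
grip_width: 0.001
grasp_force: 2.8
```

Run:
```python
from workcell import *
from h import *
a=camera("wrist")["img"][180:400,200:440]; b=camera("side")["img"][180:340,200:374]
cv2.imwrite("pics/w3.png",np.hstack([cv2.resize(a,(400,366)),cv2.resize(b,(398,366))])[:,:,::-1])
```

```text
(no output)
```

View pics/w3.png

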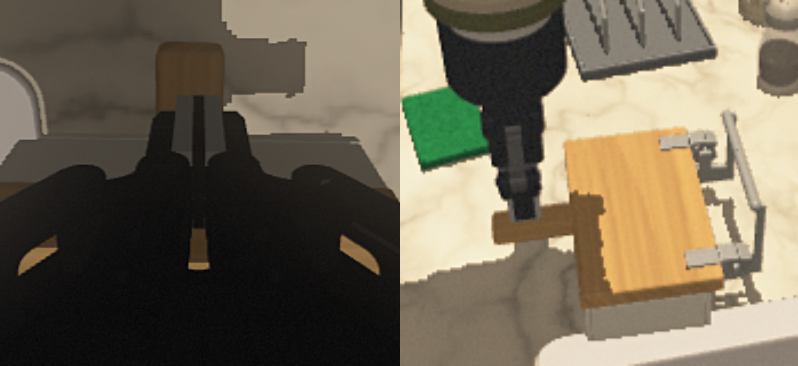

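The fingers are shut and standing on top of the tongue (tips at about (255,275) in the side image). So the height reading disagrees with the lid by about 25 mm. I'll triangulate to find out why.

Run:
```python
from workcell import *
from h import *
def proj(c,X):
    E=c["extrinsics"];q=(np.asarray(X)-E[:3,3])@E[:3,:3];p=q@c["mtx"].T;return (p[...,:2]/p[...,2:]).round(1).tolist()
s=camera("side");t=camera("top");w=camera("wrist");o=get_obs();P=o["position"];print(P,o["ft_force"],o["grasp_force"],o["grip_width"])
for n,c in (("side",s),("top",t),("wrist",w)): print(n,"TCP",proj(c,P),"TCP+25",proj(c,P+[0,0,.025]))
# tongue tip and board corners predicted at z=.054 in side
for X in ([.4005,-.066,.054],[.4005,-.044,.054],[.5489,-.1335,.054],[.4551,-.1313,.054],[.4558,.0154,.054],[.5496,.0139,.054]): print(X,proj(s,X),proj(t,X))
im=s["img"];hsv=cv2.cvtColor(im,cv2.COLOR_RGB2HSV)
m=big((hsv[...,1]>90)&(hsv[...,0]<25)&(hsv[...,2]>60),(225,225,360,330));_,k=rect(m)
print("side lid poly",cv2.approxPolyDP(k,3,True)[:,0].tolist())
```

```text
[ 0.42294587 -0.0535318   0.02921531] [ 0.33392004 -0.26608832  5.48306415] 2.7945702779106796 0.002250298332572583
side TCP [256.4, 284.0] TCP+25 [255.1, 273.4]
top TCP [386.1, 254.9] TCP+25 [388.0, 255.7]
wrist TCP [321.2, 235.6] TCP+25 [321.5, 254.4]
[0.4005, -0.066, 0.054] [241.4, 281.5] [393.4, 265.0]
[0.4005, -0.044, 0.054] [240.6, 271.3] [384.2, 265.2]
[0.5489, -0.1335, 0.054] [343.6, 299.5] [420.0, 202.7]
[0.4551, -0.1313, 0.054] [281.5, 308.7] [420.0, 241.8]
[0.4558, 0.0154, 0.054] [270.7, 241.9] [359.0, 242.2]
[0.5496, 0.0139, 0.054] [323.4, 235.1] [359.0, 203.0]
side lid poly [[341, 305], [340, 295], [324, 294], [326, 288], [337, 285], [327, 245], [313, 245], [313, 240], [324, 238], [323, 235], [272, 241], [274, 268], [262, 270], [255, 277], [246, 272], [240, 274], [241, 286], [276, 283], [279, 314]]
```

>>> {"name": "jog_arm", "arguments": {"plan": [[[0, 0, 0], [0, 0, -0.002], 0.0], [[0, 0, 0], [0, 0, -0.004], 0.0], [[0, 0, 0], [0, 0, -0.007], 0.0], [[0, 0, 0], [0, 0, -0.01], 0.0], [[0, 0, 0], [0, 0, -0.01], 0.0]]}}

```text
clock: 3.68
position: [0.4228, -0.0534, 0.0395]
ee_rot: [0.011, 1.0, 0.0, 0.0]
ft_force: [-0.4, -0.4, 0.8]
grip_width: 0.002
grasp_force: 0.0
```

Run:
```python
from workcell import *
from h import *
o=get_obs();print(o["position"],o["ft_force"],o["grasp_force"],o["grip_width"])
s=camera("side");w=camera("wrist")
a=cv2.resize(w["img"][200:360,240:400],(400,400),interpolation=cv2.INTER_CUBIC); b=cv2.resize(s["img"][225:325,220:320],(400,400),interpolation=cv2.INTER_CUBIC)
cv2.imwrite("pics/w4.png",np.hstack([a,b])[:,:,::-1])
```

```text
[ 0.42276409 -0.05343203  0.03946143] [-0.40200516 -0.40235276  0.76120917] 0.0 0.0019525103238639968
```

View pics/w4.png

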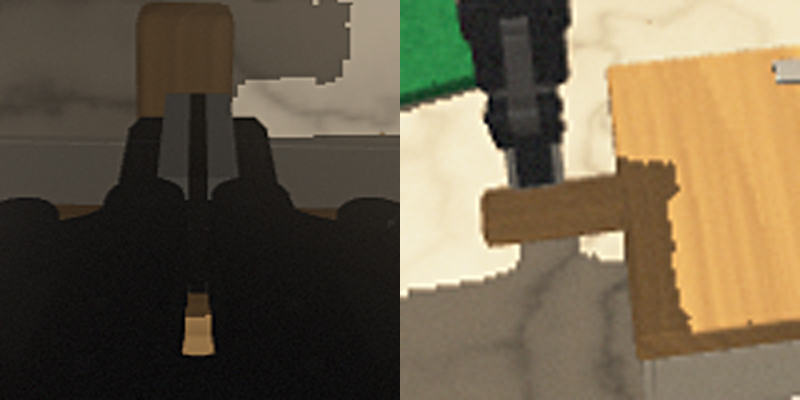

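With the force gone, the side crop shows the finger ends about 20 mm above the reported TCP. The tongue top (54 mm) touched at a TCP height of 29.5 mm, so the real tips stand about 22–24 mm behind the reported TCP. I'll open, shift y by −3 mm and go about 35 mm lower. That is safe either way, since the TCP stays above the worktop.

>>> {"name": "jog_arm", "arguments": {"plan": [[[0, 0, 0], [0, -0.003, -0.005], 0.06], [[0, 0, 0], [0, -0.003, -0.005], 0.06], [[0, 0, 0], [0, -0.003, -0.005], 0.06], [[0, 0, 0], [0, -0.003, -0.005], 0.06], [[0, 0, 0], [0, -0.003, 0.01], 0.06], [[0, 0, 0], [0, -0.003, 0.025], 0.06], [[0, 0, 0], [0, -0.003, 0.035], 0.06], [[0, 0, 0], [0, -0.003, 0.035], 0.06]]}}

```text
clock: 4.45
position: [0.421, -0.0565, 0.0022]
ee_rot: [0.011, 1.0, -0.0, -0.002]
ft_force: [-0.7, 0.8, 0.1]
grip_width: 0.704
grasp_force: 0.0
```

>>> {"name": "jog_arm", "arguments": {"plan": [[[0, 0, 0], [0, 0, 0], 0.03], [[0, 0, 0], [0, 0, 0], 0.015], [[0, 0, 0], [0, 0, 0], 0.01], [[0, 0, 0], [0, 0, 0], 0.01], [[0, 0, 0], [0, 0, 0], 0.01]], "force": 20}}

```text
clock: 4.87
position: [0.423, -0.0565, 0.0046]
ee_rot: [0.011, 1.0, 0.0, 0.001]
ft_force: [-1.2, -0.3, 4.2]
grip_width: 0.255
grasp_force: 19.7
```

The grip is on at 21.8 mm and 19.7 N. Now I'll swing the lid on an arc of radius 137 mm.

>>> {"name": "jog_arm", "arguments": {"plan": [[[0, 0, 0], [-0.0003, 0, -0.0096], 0.01], [[0, 0, 0], [-0.0013, 0, -0.0191], 0.01], [[0, 0, 0], [-0.003, 0, -0.0285], 0.01], [[0, 0, 0], [-0.0053, 0, -0.0378], 0.01], [[0, 0, 0], [-0.0083, 0, -0.0469], 0.01], [[0, 0, 0], [-0.0118, 0, -0.0557], 0.01], [[0, 0, 0], [-0.016, 0, -0.0643], 0.01], [[0, 0, 0], [-0.0208, 0, -0.0726], 0.01]]}}

```text
clock: 5.53
position: [0.4437, -0.057, 0.0775]
ee_rot: [0.011, 1.0, 0.0, 0.0]
ft_force: [1.5, -1.8, -3.7]
grip_width: 0.256
grasp_force: 20.4
```

```bash
python3 - <<'E'
from workcell import *
from h import *
s=camera("side");b=cv2.resize(s["img"][150:350,180:420],(720,600)); cv2.imwrite("pics/s5.png",b[:,:,::-1])
o=get_obs();print(o["position"],o["ft_force"],o["torque"],o["grasp_force"],o["grip_width"])
E
python3 -c "
import numpy as np
r=.137
f=lambda t:np.array([-r*(1-np.cos(np.radians(t))),-r*np.sin(np.radians(t))])
for a,b in ((32,64),(64,92)): print([(f(t)-f(a)).round(4).tolist() for t in np.linspace(a,b,9)[1:]])"
```

```text
[ 0.44529174 -0.05696684  0.0789032 ] [-0.18869655 -1.3084337   0.14580615] [-0.27625477  0.32495236 -0.2128926 ] 20.804855525493622 0.25121757569483516
[[-0.0053, -0.0079], [-0.0112, -0.0155], [-0.0176, -0.0226], [-0.0245, -0.0292], [-0.0318, -0.0354], [-0.0396, -0.041], [-0.0477, -0.046], [-0.0561, -0.0505]]
[[-0.0076, -0.0034], [-0.0155, -0.0064], [-0.0234, -0.0089], [-0.0316, -0.0109], [-0.0398, -0.0124], [-0.0481, -0.0133], [-0.0565, -0.0138], [-0.0648, -0.0138]]
```

View pics/s5.png

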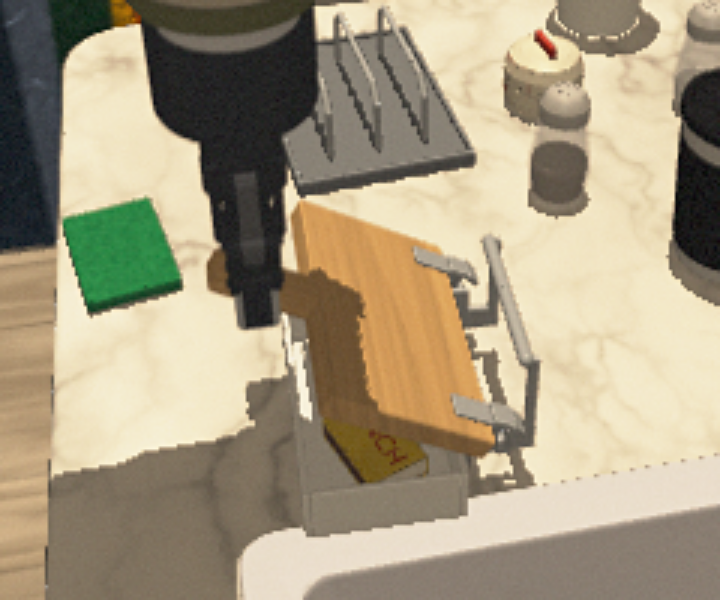

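The lid is about 30° open. The tongue sits between the pads at about (255,280) in the crop, and the knuckles are still on the pins. I'll carry on.

>>> {"name": "jog_arm", "arguments": {"plan": [[[0, 0, 0], [-0.0053, 0, -0.0079], 0.01], [[0, 0, 0], [-0.0112, 0, -0.0155], 0.01], [[0, 0, 0], [-0.0176, 0, -0.0226], 0.01], [[0, 0, 0], [-0.0245, 0, -0.0292], 0.01], [[0, 0, 0], [-0.0318, 0, -0.0354], 0.01], [[0, 0, 0], [-0.0396, 0, -0.041], 0.01], [[0, 0, 0], [-0.0477, 0, -0.046], 0.01], [[0, 0, 0], [-0.0561, 0, -0.0505], 0.01]]}}

```text
clock: 6.25
position: [0.4998, -0.0582, 0.1274]
ee_rot: [0.011, 1.0, -0.0, -0.0]
ft_force: [-0.8, -2.1, -3.8]
grip_width: 0.256
grasp_force: 23.7
```

>>> {"name": "jog_arm", "arguments": {"plan": [[[0, 0, 0], [-0.0076, 0, -0.0034], 0.01], [[0, 0, 0], [-0.0155, 0, -0.0064], 0.01], [[0, 0, 0], [-0.0234, 0, -0.0089], 0.01], [[0, 0, 0], [-0.0316, 0, -0.0109], 0.01], [[0, 0, 0], [-0.0398, 0, -0.0124], 0.01], [[0, 0, 0], [-0.0481, 0, -0.0133], 0.01], [[0, 0, 0], [-0.0565, 0, -0.0138], 0.01], [[0, 0, 0], [-0.0648, 0, -0.0138], 0.01]]}}

```text
clock: 6.92
position: [0.5652, -0.0599, 0.1411]
ee_rot: [0.011, 1.0, -0.0, 0.0]
ft_force: [-1.1, -2.9, 1.2]
grip_width: 0.25
grasp_force: 25.5
```

Run:
```python
from workcell import *
from h import *
s=camera("side");b=cv2.resize(s["img"][100:350,180:420],(576,600)); cv2.imwrite("pics/s6.png",b[:,:,::-1])
o=get_obs();print(o["clock"],o["position"],o["ft_force"],o["torque"],o["grasp_force"],o["grip_width"])
```

```text
6.9667 [ 0.56635318 -0.05981268  0.14108213] [-1.77773284 -2.50997459  4.15779256] [-0.85459114  0.64947284  0.04543898] 25.80171972513199 0.25349415628862887
```

View pics/s6.png

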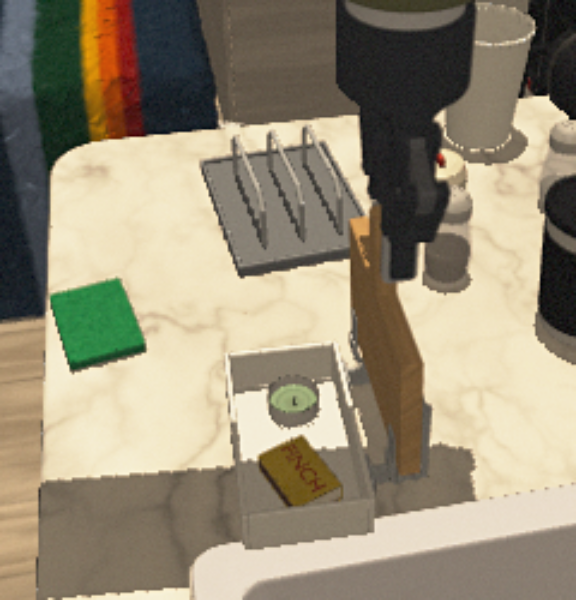

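The lid stands upright at the hinge, with the pads on the tongue at about (400,265) in the crop. I'll lift it straight up, slowly at first.

>>> {"name": "jog_arm", "arguments": {"plan": [[[0, 0, 0], [0, 0, -0.004], 0.01], [[0, 0, 0], [0, 0, -0.008], 0.01], [[0, 0, 0], [0, 0, -0.012], 0.01], [[0, 0, 0], [0, 0, -0.017], 0.01], [[0, 0, 0], [0, 0, -0.022], 0.01], [[0, 0, 0], [0, 0, -0.027], 0.01], [[0, 0, 0], [0, 0, -0.032], 0.01], [[0, 0, 0], [0, 0, -0.036], 0.01]], "force": 30}}

```text
clock: 7.63
position: [0.564, -0.0595, 0.1775]
ee_rot: [0.011, 1.0, 0.0, -0.0]
ft_force: [-1.1, -0.6, -3.1]
grip_width: 0.255
grasp_force: 29.5
```

>>> {"name": "jog_arm", "arguments": {"plan": [[[0, 0, 0], [0, 0, -0.008], 0.01], [[0, 0, 0], [0, 0, -0.016], 0.01], [[0, 0, 0], [0, 0, -0.026], 0.01], [[0, 0, 0], [0, 0, -0.036], 0.01], [[0, 0, 0], [0, 0, -0.044], 0.01], [[0, 0, 0], [0, 0, -0.048], 0.01], [[0, 0, 0], [0, 0, -0.048], 0.01]]}}

```text
clock: 8.22
position: [0.5647, -0.0598, 0.2261]
ee_rot: [0.011, 1.0, 0.0, 0.001]
ft_force: [0.8, 0.2, -1.7]
grip_width: 0.256
grasp_force: 29.7
```

Run:
```python
from workcell import *
from h import *
s=camera("side");t=camera("top");b=cv2.resize(s["img"][60:350,200:420],(440,580)); a=cv2.resize(t["img"][130:275,320:430],(340,448));a=np.vstack([a,np.zeros((132,340,3),np.uint8)]); cv2.imwrite("pics/s7.png",np.hstack([b,a])[:,:,::-1])
o=get_obs();print(o["clock"],o["position"],o["ft_force"],o["torque"],o["grasp_force"],o["grip_width"])
tgt(.5254,.2427,.225,5.2)
```

```text
8.3167 [ 0.56407107 -0.05965421  0.22469198] [-0.09544413 -0.17998097 -1.89056487] [-0.02629909  0.0163272   0.02245299] 29.690077006816864 0.2507295157094013
clock 8.32 pos [ 0.5641 -0.0597  0.2247] F [-0.1 -0.2 -1.9] grip 0.251 29.7
turn [ 1.000e-04 -1.000e-04 -1.135e-01] shift [ 4.550e-02  3.014e-01 -3.000e-04] axes [[-1.0, 0.023, -0.0], [0.023, 1.0, 0.0], [0.0, 0.0, -1.0]]
```

View pics/s7.png

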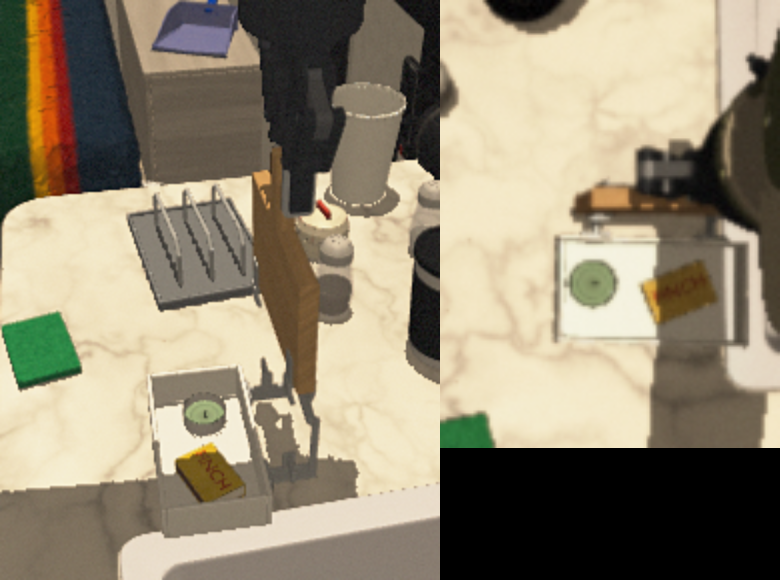

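The lid hangs free and upright above the box (near-edge corners at about (315,290) and (300,390) in the crop), and the pins are bare. That was my last picture, so from here I'll measure numerically.

Run:
```python
from workcell import *
from h import *
def wood(c,roi):
    hsv=cv2.cvtColor(c["img"],cv2.COLOR_RGB2HSV); m=big((hsv[...,1]>80)&(hsv[...,0]<22)&(hsv[...,2]>40),roi); return m,max(cv2.findContours(m,cv2.RETR_EXTERNAL,cv2.CHAIN_APPROX_NONE)[0],key=cv2.contourArea)
def rayy(c,uv,y):
    K=c["mtx"];E=c["extrinsics"];d=E[:3,:3]@np.array([(uv[0]-K[0,2])/K[0,0],(uv[1]-K[1,2])/K[1,1],1]);o=E[:3,3];return (o+d*(y-o[1])/d[1]).round(4)
s=camera("side");t=camera("top")
m,k=wood(s,(310,125,370,265));P=cv2.approxPolyDP(k,2,True)[:,0]
for p in P: print("side",p,"y=-.133:",rayy(s,p,-.133),"y=+.016:",rayy(s,p,.016))
m,k=wood(t,(340,180,425,207));P=cv2.approxPolyDP(k,1.5,True)[:,0]
for p in P: print("top",p,ray(t,p,.236)[0].round(4))
```

```text
side [337 134] y=-.133: [ 0.531  -0.133   0.3366] y=+.016: [0.5696 0.016  0.2539]
side [335 145] y=-.133: [ 0.5291 -0.133   0.3228] y=+.016: [0.567 0.016 0.235]
side [325 147] y=-.133: [ 0.5175 -0.133   0.3215] y=+.016: [0.5512 0.016  0.2332]
side [326 188] y=-.133: [ 0.5194 -0.133   0.2644] y=+.016: [0.5537 0.016  0.1552]
side [341 240] y=-.133: [ 0.541  -0.133   0.1758] y=+.016: [0.5832 0.016  0.0342]
side [346 241] y=-.133: [ 0.548  -0.133   0.1727] y=+.016: [0.5928 0.016  0.0299]
side [347 257] y=-.133: [ 0.5507 -0.133   0.1422] y=+.016: [ 0.5965  0.016  -0.0117]
side [354 257] y=-.133: [ 0.5608 -0.133   0.1402] y=+.016: [ 0.6104  0.016  -0.0145]
side [357 248] y=-.133: [ 0.5643 -0.133   0.1567] y=+.016: [0.615 0.016 0.008]
side [359 203] y=-.133: [ 0.5625 -0.133   0.2349] y=+.016: [0.6126 0.016  0.1149]
side [349 179] y=-.133: [ 0.5477 -0.133   0.2737] y=+.016: [0.5924 0.016  0.1679]
side [354 176] y=-.133: [ 0.5537 -0.133   0.2772] y=+.016: [0.6006 0.016  0.1727]
side [355 184] y=-.133: [ 0.5556 -0.133   0.2652] y=+.016: [0.6032 0.016  0.1563]
side [358 184] y=-.133: [ 0.5595 -
[... 192 characters left out ...]
6249 0.016  0.1695]
side [369 173] y=-.133: [ 0.5724 -0.133   0.2791] y=+.016: [0.6262 0.016  0.1753]
side [358 174] y=-.133: [ 0.5586 -0.133   0.2795] y=+.016: [0.6073 0.016  0.1758]
side [350 169] y=-.133: [ 0.5482 -0.133   0.288 ] y=+.016: [0.5932 0.016  0.1874]
side [340 168] y=-.133: [ 0.5359 -0.133   0.291 ] y=+.016: [0.5763 0.016  0.1915]
side [340 134] y=-.133: [ 0.5345 -0.133   0.3362] y=+.016: [0.5743 0.016  0.2534]
top [363 194] [0.5577 0.0267 0.236 ]
top [363 199] [0.5478 0.0269 0.236 ]
top [410 199] [ 0.547  -0.0665  0.236 ]
top [398 193] [ 0.5591 -0.0429  0.236 ]
top [393 195] [ 0.5552 -0.0328  0.236 ]
top [380 190] [ 0.5654 -0.0072  0.236 ]
top [370 190] [0.5656 0.0127 0.236 ]
```

>>> {"name": "jog_arm", "arguments": {"plan": [[[0, 0, -0.01], [0.002, 0.012, 0], 0.01], [[0, 0, -0.02], [0.004, 0.03, 0], 0.01], [[0, 0, -0.03], [0.007, 0.055, 0], 0.01], [[0, 0, -0.04], [0.01, 0.08, 0], 0.01], [[0, 0, -0.05], [0.013, 0.105, 0], 0.01], [[0, 0, -0.06], [0.017, 0.13, 0], 0.01], [[0, 0, -0.07], [0.02, 0.155, 0], 0.01], [[0, 0, -0.08], [0.023, 0.18, 0], 0.01]]}}

```text
clock: 9.08
position: [0.5444, 0.123, 0.2246]
ee_rot: [-0.029, 1.0, 0.0, -0.0]
ft_force: [0.1, 0.1, -2.3]
grip_width: 0.253
grasp_force: 29.7
```

Run:
```python
from workcell import *
from h import *
tgt(.5324,.2433,.2247,5.2)
t=camera("top")
print(ray(t,[(238.3,209.3),(291.7,205.7),(240.7,224),(292.7,219.3),(238.3,195),(290,190.7)],.06).round(4))
```

```text
clock 9.08 pos [0.5444 0.123  0.2246] F [ 0.1  0.1 -2.3] grip 0.253 29.7
turn [ 0.0002 -0.0005 -0.0318] shift [ 4.900e-03  1.208e-01 -1.000e-04] axes [[-0.998, -0.059, -0.0], [-0.059, 0.998, 0.0], [0.0, 0.0, -1.0]]
[[0.5369 0.3017 0.06  ]
 [0.5443 0.1752 0.06  ]
 [0.502  0.296  0.06  ]
 [0.5119 0.173  0.06  ]
 [0.5709 0.3017 0.06  ]
 [0.5801 0.179  0.06  ]]
```

>>> {"name": "jog_arm", "arguments": {"plan": [[[0, 0, -0.01], [0.001, 0.025, 0], 0.01], [[0, 0, -0.018], [0.002, 0.05, 0], 0.01], [[0, 0, -0.025], [0.003, 0.075, 0], 0.01], [[0, 0, -0.032], [0.004, 0.098, 0], 0.01], [[0, 0, -0.032], [0.005, 0.114, 0], 0.01], [[0, 0, -0.032], [0.005, 0.121, 0], 0.01], [[0, 0, -0.032], [0.005, 0.121, 0], 0.01], [[0, 0, -0.032], [0.005, 0.121, 0], 0.01]]}}

```text
clock: 9.8
position: [0.5333, 0.2407, 0.2246]
ee_rot: [-0.045, 0.999, -0.0, -0.0]
ft_force: [0.4, -1.4, -1.9]
grip_width: 0.255
grasp_force: 29.9
```

Run:
```python
from workcell import *
from h import *
tgt(.5324,.2433,.2247,5.2)
g=cv2.imread("pics/top0.png",0); c=camera("top")
for u in (250,265,280): print(u,[(v,int(g[v,u])) for v in range(186,230)])
print(ray(c,[(265,v) for v in (190,200,210,220)],.06).round(4))
s=camera("side"); hsv=cv2.cvtColor(s["img"],cv2.COLOR_RGB2HSV)
m=big((hsv[...,1]>80)&(hsv[...,0]<22)&(hsv[...,2]>40),(225,60,350,230)); k=max(cv2.findContours(m,cv2.RETR_EXTERNAL,cv2.CHAIN_APPROX_NONE)[0],key=cv2.contourArea);E=s["extrinsics"];K=s["mtx"];o=E[:3,3]
for p in cv2.approxPolyDP(k,1.5,True)[:,0]:
    d=E[:3,:3]@np.array([(p[0]-K[0,2])/K[0,0],(p[1]-K[1,2])/K[1,1],1]); f=lambda y:(o+d*(y-o[1])/d[1]).round(4)
    print(p,f(.168),f(.317))
```

```text
clock 9.8 pos [0.5333 0.2407 0.2246] F [ 0.4 -1.4 -1.9] grip 0.255 29.9
turn [-0.0007 -0.0003 -0.0015] shift [ 0.0007  0.0027 -0.0001] axes [[-0.996, -0.089, -0.0], [-0.089, 0.996, -0.001], [0.0, -0.001, -1.0]]
250 [(186, 133), (187, 133), (188, 133), (189, 135), (190, 136), (191, 135), (192, 137), (193, 163), (194, 99), (195, 62), (196, 115), (197, 132), (198, 135), (199, 133), (200, 134), (201, 135), (202, 136), (203, 135), (204, 134), (205, 135), (206, 137), (207, 133), (208, 140), (209, 92), (210, 118), (211, 135), (212, 139), (213, 137), (214, 138), (215, 138), (216, 135), (217, 138), (218, 136), (219, 136), (220, 133), (221, 120), (222, 139), (223, 139), (224, 91), (225, 120), (226, 139), (227, 139), (228, 137), (229, 139)]
265 [(186, 134), (187, 135), (188, 134), (189, 135), (190, 136), (191, 150), (192, 137), (193, 80), (194, 60), (195, 115), (196, 134), (197, 133), (198, 136), (199, 134), (200, 135), (201, 135), (202, 134), (203, 137), (204, 134), (205, 120), (206, 161), (207, 120), (208, 77), (209, 116), (210, 137), (211, 135), (212, 137), (213, 138), (214, 138), (215, 137)
[... 937 characters left out ...]
2928] [0.5273 0.317  0.236 ]
[277  78] [0.4991 0.168  0.29  ] [0.5146 0.317  0.2326]
[279 111] [0.4993 0.168  0.228 ] [0.5148 0.317  0.1576]
[290 140] [0.5171 0.168  0.1663] [0.5363 0.317  0.0829]
[295 143] [0.5264 0.168  0.1588] [0.5477 0.317  0.0738]
[296 150] [0.5279 0.168  0.1431] [0.5494 0.317  0.0548]
[299 151] [0.5337 0.168  0.1402] [0.5565 0.317  0.0512]
[303 150] [0.5416 0.168  0.1415] [0.5661 0.317  0.0529]
[301 106] [0.5398 0.168  0.2342] [0.5639 0.317  0.165 ]
[292  93] [0.5242 0.168  0.2605] [0.545  0.317  0.1969]
[292  87] [0.5246 0.168  0.2717] [0.5454 0.317  0.2104]
[286  84] [0.5142 0.168  0.278 ] [0.5329 0.317  0.2181]
[286  66] [0.5156 0.168  0.31  ] [0.5346 0.317  0.2568]
```

The lid is aligned to the slot yaw and about 2 mm too far in x. I'll correct that and lower it.

>>> {"name": "jog_arm", "arguments": {"plan": [[[0, 0, 0], [0.002, 0.002, 0], 0.01], [[0, 0, 0], [0.002, 0.002, 0.005], 0.01], [[0, 0, 0], [0.002, 0.002, 0.013], 0.01], [[0, 0, 0], [0.002, 0.002, 0.021], 0.01], [[0, 0, 0], [0.002, 0.002, 0.029], 0.01], [[0, 0, 0], [0.002, 0.002, 0.035], 0.01], [[0, 0, 0], [0.002, 0.002, 0.038], 0.01], [[0, 0, 0], [0.002, 0.002, 0.038], 0.01]]}}

```text
clock: 10.57
position: [0.5307, 0.2428, 0.1858]
ee_rot: [-0.045, 0.999, -0.0, -0.001]
ft_force: [-1.2, 0.7, -2.1]
grip_width: 0.251
grasp_force: 29.9
```

```bash
cat > lid.py <<'E'
from workcell import *
from h import *
tgt(.5305,.2433,.1137,5.2)
s=camera("side"); hsv=cv2.cvtColor(s["img"],cv2.COLOR_RGB2HSV)
m=big((hsv[...,1]>80)&(hsv[...,0]<22)&(hsv[...,2]>40),(225,60,350,260)); k=max(cv2.findContours(m,cv2.RETR_EXTERNAL,cv2.CHAIN_APPROX_NONE)[0],key=cv2.contourArea);E=s["extrinsics"];K=s["mtx"];o=E[:3,3]
for p in cv2.approxPolyDP(k,1.5,True)[:,0]:
    d=E[:3,:3]@np.array([(p[0]-K[0,2])/K[0,0],(p[1]-K[1,2])/K[1,1],1]); f=lambda y:(o+d*(y-o[1])/d[1]).round(4)[[0,2]]
    print(p,f(.168),f(.317))
E
python3 lid.py
```

```text
clock 10.57 pos [0.5307 0.2428 0.1858] F [-1.2  0.7 -2.1] grip 0.251 29.9
turn [-0.0007 -0.0013 -0.0016] shift [0.0001 0.0005 0.0721] axes [[-0.996, -0.089, -0.001], [-0.089, 0.996, -0.001], [0.001, -0.001, -1.0]]
[284  81] [0.511  0.2837] [0.5289 0.225 ]
[282  82] [0.5074 0.2821] [0.5246 0.2231]
[282  94] [0.5063 0.2601] [0.5233 0.1964]
[276  96] [0.4955 0.2572] [0.5102 0.1929]
[278 122] [0.4963 0.2062] [0.5112 0.1313]
[282 140] [0.5018 0.168 ] [0.5179 0.0849]
[291 158] [0.5175 0.1262] [0.5368 0.0343]
[294 159] [0.5233 0.1232] [0.5439 0.0307]
[295 166] [0.5248 0.1067] [0.5457 0.0108]
[301 167] [0.5368 0.1028] [0.5602 0.006 ]
[300 126] [0.537 0.194] [0.5604 0.1164]
[291 111] [0.5212 0.226 ] [0.5413 0.1551]
[291 106] [0.5215 0.2358] [0.5417 0.167 ]
[286 104] [0.5126 0.2405] [0.5309 0.1727]
```

>>> {"name": "jog_arm", "arguments": {"plan": [[[0, 0, 0], [-0.001, 0, 0.006], 0.01], [[0, 0, 0], [-0.001, 0, 0.014], 0.01], [[0, 0, 0], [-0.001, 0, 0.023], 0.01], [[0, 0, 0], [-0.001, 0, 0.032], 0.01], [[0, 0, 0], [-0.001, 0, 0.041], 0.01], [[0, 0, 0], [-0.001, 0, 0.049], 0.01], [[0, 0, 0], [-0.001, 0, 0.054], 0.01], [[0, 0, 0], [-0.001, 0, 0.056], 0.01]]}}

```text
clock: 11.28
position: [0.5317, 0.243, 0.1296]
ee_rot: [-0.045, 0.999, -0.0, -0.001]
ft_force: [-0.3, 0.3, -2.9]
grip_width: 0.251
grasp_force: 29.9
```

>>> {"name": "jog_arm", "arguments": {"plan": [[[0, 0, 0], [0, 0, 0.003], 0.01], [[0, 0, 0], [0, 0, 0.006], 0.01], [[0, 0, 0], [0, 0, 0.009], 0.01], [[0, 0, 0], [0, 0, 0.011], 0.01], [[0, 0, 0], [0, 0, 0.012], 0.01], [[0, 0, 0], [0, 0, 0.012], 0.01]]}}

```text
clock: 11.78
position: [0.5321, 0.2432, 0.1187]
ee_rot: [-0.045, 0.999, 0.0, -0.0]
ft_force: [0.2, 0.5, -1.5]
grip_width: 0.256
grasp_force: 29.9
```

```bash
python3 lid.py
```

```text
clock 11.78 pos [0.5321 0.2432 0.1187] F [ 0.2  0.5 -1.5] grip 0.256 29.9
turn [ 0.     -0.0001 -0.0016] shift [0.0016 0.0003 0.005 ] axes [[-0.996, -0.089, -0.0], [-0.089, 0.996, -0.0], [0.0, 0.0, -1.0]]
[286 112] [0.5119 0.2248] [0.5301 0.1538]
[284 113] [0.5082 0.2232] [0.5256 0.1518]
[284 122] [0.5074 0.2052] [0.5246 0.1299]
[279 123] [0.498 0.204] [0.5133 0.1286]
[280 138] [0.4983 0.1727] [0.5135 0.0906]
[277 139] [0.4925 0.1712] [0.5066 0.0888]
[280 140] [0.498  0.1684] [0.5133 0.0854]
[285 168] [0.5047 0.1046] [0.5213 0.0082]
[292 183] [0.5174 0.0666] [ 0.5367 -0.0379]
[296 185] [0.5254 0.0604] [ 0.5465 -0.0453]
[297 194] [0.5269 0.0373] [ 0.5482 -0.0733]
[303 193] [0.5396 0.038 ] [ 0.5636 -0.0724]
[301 154] [0.5375 0.1329] [0.5611 0.0425]
[293 141] [0.5227 0.1635] [0.5432 0.0795]
[293 137] [0.523  0.1721] [0.5435 0.09  ]
[287 132] [0.512  0.1839] [0.5302 0.1043]
```

>>> {"name": "jog_arm", "arguments": {"plan": [[[0, 0, 0], [0, 0, 0.002], 0.01], [[0, 0, 0], [0, 0, 0.004], 0.01], [[0, 0, 0], [0, 0, 0.005], 0.01], [[0, 0, 0], [0, 0, 0.006], 0.01], [[0, 0, 0], [0, 0, 0.006], 0.01]]}}

```text
clock: 12.25
position: [0.5327, 0.2432, 0.1138]
ee_rot: [-0.044, 0.999, 0.0, 0.001]
ft_force: [-1.5, -1.3, 5.4]
grip_width: 0.251
grasp_force: 30.9
```

>>> {"name": "jog_arm", "arguments": {"plan": [[[0, 0, 0], [0, 0, 0.001], 0.01], [[0, 0, 0], [0, 0, 0.002], 0.01], [[0, 0, 0], [0, 0, 0.003], 0.01], [[0, 0, 0], [0, 0, 0.003], 0.01]]}}

```text
clock: 12.58
position: [0.5347, 0.2434, 0.1133]
ee_rot: [-0.044, 0.999, 0.001, 0.003]
ft_force: [-1.2, -3.7, 19.9]
grip_width: 0.251
grasp_force: 32.8
```

The knuckles touched the tray at the height expected. I'll take the load off and check the pose before releasing.

>>> {"name": "jog_arm", "arguments": {"plan": [[[0, 0, 0], [0, 0, -0.001], 0.01], [[0, 0, 0], [0, 0, -0.002], 0.01], [[0, 0, 0], [0, 0, -0.003], 0.01], [[0, 0, 0], [0, 0, -0.003], 0.01], [[0, 0, 0], [0, 0, -0.003], 0.01]], "force": 20}}

```text
clock: 13.0
position: [0.5327, 0.2433, 0.1135]
ee_rot: [-0.045, 0.999, 0.0, 0.001]
ft_force: [1.0, -0.5, 5.6]
grip_width: 0.255
grasp_force: 30.8
```

```bash
python3 lid.py
python3 - <<'E'
from h import *
from workcell import *
print(get_obs()["torque"])
# expected slot mid line at the two lid edges
for y in (.168,.317): print(y,.5254-(y-.2427)*np.tan(np.radians(5.2)))
E
```

```text
clock 13.0 pos [0.5327 0.2433 0.1135] F [ 1.  -0.5  5.6] grip 0.255 30.8
turn [ 0.0006  0.0013 -0.0017] shift [ 0.0022  0.0002 -0.0002] axes [[-0.996, -0.089, 0.001], [-0.089, 0.996, 0.001], [-0.001, 0.001, -1.0]]
[285 115] [0.5098 0.2191] [0.5276 0.1468]
[285 124] [0.509  0.2009] [0.5266 0.1248]
[279 125] [0.4978 0.2   ] [0.513  0.1237]
[280 149] [0.497  0.1489] [0.5121 0.0618]
[278 150] [0.4931 0.1471] [0.5073 0.0597]
[281 151] [0.4987 0.1443] [0.5141 0.0562]
[283 166] [0.501  0.1097] [0.5168 0.0144]
[292 186] [0.5171 0.0591] [ 0.5364 -0.0469]
[296 188] [0.5252 0.0529] [ 0.5462 -0.0544]
[296 195] [0.5247 0.035 ] [ 0.5455 -0.076 ]
[300 196] [0.5331 0.0312] [ 0.5557 -0.0807]
[303 194] [0.5395 0.0354] [ 0.5635 -0.0755]
[301 156] [0.5374 0.1284] [0.5609 0.037 ]
[293 143] [0.5226 0.1592] [0.543  0.0743]
[293 138] [0.5229 0.17  ] [0.5434 0.0874]
[288 136] [0.5136 0.1753] [0.5321 0.0938]
[287 115] [0.5135 0.2187] [0.532  0.1464]
[-0.13932968 -0.22279093  0.01183518]
0.168 0.532198232556091
0.317 0.518638170295615
```

The lid is centred in the near slot: bottom mid x is 0.532 against the slot's 0.532, tilt is about 1°, and the hinge axis is at about 19–20 mm. I'll release it gently and retreat upwards.

>>> {"name": "jog_arm", "arguments": {"plan": [[[0, 0, 0], [0, 0, -0.0005], 0.016], [[0, 0, 0], [0, 0, -0.0005], 0.02], [[0, 0, 0], [0, 0, -0.0005], 0.024], [[0, 0, 0], [0, 0, -0.0005], 0.028], [[0, 0, 0], [0, 0, -0.0005], 0.034], [[0, 0, 0], [0, 0, -0.0005], 0.042], [[0, 0, 0], [0, 0, -0.0005], 0.05], [[0, 0, 0], [0, 0, -0.0005], 0.05]]}}

```text
clock: 13.72
position: [0.532, 0.2432, 0.1132]
ee_rot: [-0.045, 0.999, -0.0, -0.0]
ft_force: [-0.3, -0.6, 0.1]
grip_width: 0.585
grasp_force: 0.0
```

```bash
python3 lid.py
```

```text
clock 13.72 pos [0.532  0.2432 0.1132] F [-0.3 -0.6  0.1] grip 0.585 0.0
turn [-0.     -0.0004 -0.0015] shift [ 0.0015  0.0003 -0.0005] axes [[-0.996, -0.089, -0.0], [-0.089, 0.996, -0.0], [0.0, -0.0, -1.0]]
[284 115] [0.508  0.2192] [0.5253 0.147 ]
[285 124] [0.509  0.2009] [0.5266 0.1248]
[279 125] [0.4978 0.2   ] [0.513  0.1237]
[280 149] [0.497  0.1489] [0.5121 0.0618]
[278 150] [0.4931 0.1471] [0.5073 0.0597]
[283 157] [0.5019 0.1304] [0.518  0.0394]
[283 166] [0.501  0.1097] [0.5168 0.0144]
[292 186] [0.5171 0.0591] [ 0.5364 -0.0469]
[295 187] [0.5232 0.0557] [ 0.5438 -0.051 ]
[296 195] [0.5247 0.035 ] [ 0.5455 -0.076 ]
[300 196] [0.5331 0.0312] [ 0.5557 -0.0807]
[302 195] [0.5373 0.0331] [ 0.5609 -0.0783]
[302 159] [0.5392 0.1212] [0.5632 0.0284]
[293 140] [0.5228 0.1657] [0.5433 0.0822]
[289 138] [0.5153 0.1708] [0.5342 0.0884]
[288 115] [0.5153 0.2185] [0.5342 0.1461]
```

The lid stands by itself without moving. I'll retreat.

>>> {"name": "jog_arm", "arguments": {"plan": [[[0, 0, 0], [0, 0, -0.01], 0.05], [[0, 0, 0], [0, 0, -0.03], 0.05], [[0, 0, 0], [0, 0, -0.055], 0.05], [[0, 0, 0], [0, 0, -0.085], 0.05], [[0, 0, 0], [0, 0, -0.115], 0.05], [[0, 0, 0], [0, 0, -0.14], 0.05], [[0, 0, 0], [0, 0, -0.14], 0.05], [[0, 0, 0], [0, 0, -0.14], 0.05]]}}

```text
clock: 14.43
position: [0.5329, 0.2434, 0.2555]
ee_rot: [-0.045, 0.999, 0.001, 0.001]
ft_force: [1.0, -0.3, -0.9]
grip_width: 0.588
grasp_force: 0.0
```

```bash
python3 lid.py
python3 - <<'E'
from workcell import *
from h import *
a=cv2.imread("pics/side0.png").astype(int); b=camera("side")["img"][:,:,::-1].astype(int)
d=abs(a-b).max(2)[150:225,345:430]; print("salt/timer change px side",(d>40).sum())
E
```

```text
clock 14.43 pos [0.5329 0.2434 0.2555] F [ 1.  -0.3 -0.9] grip 0.588 0.0
turn [ 0.0017  0.0031 -0.0017] shift [ 0.0028 -0.0002  0.1418] axes [[-0.996, -0.089, 0.003], [-0.089, 0.996, 0.002], [-0.003, 0.002, -1.0]]
[289 114] [0.5173 0.2204] [0.5365 0.1483]
[285 115] [0.5098 0.2191] [0.5276 0.1468]
[285 124] [0.509  0.2009] [0.5266 0.1248]
[279 125] [0.4978 0.2   ] [0.513  0.1237]
[280 154] [0.4965 0.1378] [0.5114 0.0484]
[283 157] [0.5019 0.1304] [0.518  0.0394]
[283 166] [0.501  0.1097] [0.5168 0.0144]
[290 182] [0.5134 0.0696] [ 0.5318 -0.0342]
[295 187] [0.5232 0.0557] [ 0.5438 -0.051 ]
[296 195] [0.5247 0.035 ] [ 0.5455 -0.076 ]
[300 196] [0.5331 0.0312] [ 0.5557 -0.0807]
[302 195] [0.5373 0.0331] [ 0.5609 -0.0783]
[302 159] [0.5392 0.1212] [0.5632 0.0284]
[293 142] [0.5227 0.1614] [0.5431 0.0769]
[292 118] [0.5225 0.2118] [0.5429 0.138 ]
salt/timer change px side 12
```

The lid is standing in the slot, the robot is clear, and the salt shaker and timer haven't moved.

```bash
python3 -c "
from workcell import *
print(hand_in())"
```

```text
the job is handed in; nothing more can be done
None
```

The lid is off the biscuit box and stands upright, hinge edge down, on the tray in the drainer's near slot; it was never dropped, the salt shaker and egg timer did not move, and I handed the job in at about 14.5 s on the robot's clock.

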